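Weight, lid and clip on a pickle jar

ROBOT

A 7-joint arm with a two-finger parallel gripper is mounted at the origin on the work surface. World frame = base frame: x ahead of the robot, y to its left, z up, the work surface at z = 0. Lengths are in m, angles in rad, forces in N, time in s.
With the tool pointing down it reaches from about 0.425 to 0.95 m from the base axis. Payload 4.7 kg.
Tool frame: the origin (TCP) lies on the mounting face of the last link; the fingertips stand 182 mm ahead of it and the grasp point (between the pads) lies 164 mm ahead of it; z points along the fingers, y is the direction in which the jaws open and shut (so a half turn about z gives the same grasp; the last joint's range is limited). The gripper opens to 87 mm and grips with 3 to 60 N. Pads are 19 mm wide; open, the fingers measure 117 mm over their backs; the gripper's body (75 mm by 190 mm) begins 51 mm behind the grasp point.
Start: joints at [1.238, 0.469, -0.049, 1.532, 0.024, 1.141, -0.082], TCP at [0.202, -0.644, 0.405] pointing down, gripper open.
Joint ranges: [-2.59, 2.59], [-0.33, 1.99], [-1.39, 1.29], [0.1, 2.45], [-1.04, 4.18], [0.21, 1.99], [-2.66, 2.66]. Speed limits (rad/s): [2.57, 2.57, 3.14, 3.14, 3.14, 3.14, 3.14].

INTERFACE

Orientations are given as a unit quaternion [x, y, z, w].
In Python, from station import telemetry, viewer, env gives the robot as it stands.
- The arm moves only by the tool apply_moves, never from a script. Its argument "commands" is a list of rows, each an object of numbers: "hand": the opening, from 0 (shut) to 1 (fully open); "tx", "ty", "tz": the shift along the world's x, y, z in mm; "roll": the turn about the world's z in rad. A call has exactly 8 rows; each row shifts and turns the commanded pose from where the row before left it; what a row does not reach is not made up. A row lasts 1/10 s, in which the tool goes at most 50 mm and 8.59 degrees, less where a joint would pass 70% of its speed; a pose out of reach is approached as far as the arm can. A call with a gripper value outside its range is refused whole. The fingers move at their own pace and stop on an object; "squeeze" is the grip in N (left out, the last holds). Time passes only in rows, so rows that do not move let the fingers close, or fill a call up. It gives the time, the measured TCP pose, the force and the opening at its end, in the units of the state.
- telemetry.state(): the state, without advancing time (a new reading comes with each control period).
- viewer.grab_frame(name): name is "side" or "top" or "wrist"; returns a dict with "pixels" (400x640x3 uint8, blue, green, red), "camera_matrix" (3x3 intrinsics, pixels), "cam_to_world" (4x4, takes a point from camera to world coordinates). Camera axes: x right, y up, looking along -z (the intrinsics and any distortion apply to the point x, -y, -z); pixel columns grow to the right and rows downward; lengths in m; the calibration is good to about 2 mm. A picture is of the moment at which its call begins. There is no depth.
- env.close_job(): hands the job in, once; it reports no verdict.
The state is a dict: "time": time; "joint_pos": joint angles; "joint_vel": joint speeds; "joint_efforts": joint torques, N m; "tool_pos": TCP position; "tool_rot": TCP orientation; "ft_force": force on the tool from outside, world axes, zero at the start; "moment": the same for the moment, N m; "width": opening from 0.0 (shut) to 1.0 (fully open).
Only numpy, scipy, OpenCV 4.12 (cv2) and the standard library are available. Lean on these libraries where they do the work, as an engineer would, in place of code of your own. Each camera call takes 0.05 s, during which the arm holds its last target. There are 200 camera calls.

TASK

Take the large round porcelain weight out of the crate by its knob and set it down gently, knob up, on the plate inside the open clip-top jar. Then bring the jar's lid down flat on the rim without slamming it, and last swing the wire clip fully over so that its bar lies on the lid. Leave the other things in the crate and around the jar standing where they are, and let go of everything at the end.

Things in the scene. Friction and masses are not known exactly. Their poses are not given: they have to be found in the camera images.
- jar: squat clip-top glass jar fixed to the bench on a 150 mm square pad: 125 mm high, body 134 mm, rim 122 mm outside, mouth 108 mm inside diameter; in it a flat steel plate, top 79 mm above the bench (46 mm below the rim). Origin: centre of underside; -x side = front (clip), +x side = back (lid hinge), z up. Stands left or right, turned up to 0.4 rad
- jar_mouth (a point): centre of the jar's mouth at rim height, 125 mm above the bench
- lid (a joint): hinge of the jar's lid, rad: 0 = shut flat on the rim, grows as it opens up and back; starts standing open at 1.6 to 1.85 rad. White porcelain disc, 124 mm across, 14 mm thick. The stiff hinge stays where it is left (about 3 N at the free edge moves it); push it from behind and then down on its top
- lid_hinge (a point): on the lid's hinge axis (parallel to the jar's y), 66 mm behind the jar's axis at rim height; the lid's underside plane passes through it
- lid_edge (a point): middle of the lid's free edge on its outer (top) face, 128 mm from the hinge line along the lid and 14 mm out from the underside
- clip (a joint): hinge of the wire clip at the front of the neck, rad: 0 = clamped, bar lying on the lid's top 18 mm in from its front edge; grows as the clip swings up and out to the front; starts open at 1.3 to 2.0 rad; stays where it is left (0.6 N moves it)
- clip_bar (a point): middle of the clip's steel crossbar, a round bar 10 mm in diameter and 54 mm long parallel to the jar's y, 43 mm from the clip's pivot; at its ends 6 mm wires run to the pivot. Clamped, it lies 28 mm behind and 33 mm above the pivot, 145 mm above the bench
- clip_pivot (a point): on the clip's hinge axis (parallel to the jar's y), 72 mm in front of the jar's axis, 112 mm above the bench
- crate: open wooden crate, 262 (x) x 222 (y) x 55 mm high, walls and floor 6 mm, fixed on the other side of the bench from the jar; origin: centre of the underside. It holds three porcelain weights and a spice jar, in any of four places, and a cork stopper between them
- weight: the large round weight to be loaded: white porcelain disc 76 mm across, 14 mm thick, with a round knob 26 mm across and 28 mm high on top (42 mm high in all); origin: centre of the underside, z up through the knob; 0.15 to 0.27 kg
- small_weight: small round weight, not wanted: white porcelain disc 52 mm across, 14 mm thick, with the same 26 mm knob, 42 mm high in all; origin under its centre
- square_weight: square weight, not wanted: white porcelain plate 62 x 62 x 14 mm with the same knob, 42 mm high in all; origin under its centre
- spice_jar: amber glass spice jar, 40 mm across and 115 mm tall, standing in the crate among the weights: in the way of the gripper's body; origin under its centre
- stopper: cork stopper, 28 mm across, 30 mm tall, standing in the middle of the crate; origin under its centre
- pickle_jar: closed green glass jar, 88 mm across, 150 mm tall, standing on one side of the open jar; origin under its centre
- mill: dark wooden pepper mill, 56 mm across, 158 mm tall, standing on the other side of the open jar; origin under its centre
There are look-alikes about, which are no part of the job. What is shaped like the weight but orange or yellow is not meant.

How it is judged:
By the outcome, as a careful person would: the job done as asked, in the order asked, and still so for the second after the job is handed in, with the robot touching nothing.
It also fails if it takes over 72 s, if anything falls off the work surface, if the arm or the gripper's body presses on something with over 40 N, if the wrist force passes 120 N, or if a joint passes its speed limit or range.

## Working session

There is one attempt and no reset: what is moved stays moved. The work goes in short steps, Python scripts to look and compute and a tool call to move; the robot and the scene stay as the last step left them, time stands still between calls to the robot, and variables do not carry over. Pictures are saved under pics/ and viewed, about 8 in all and at most 12, crops included, and the job is handed in when it is done.

Besides the shell and the picture viewer there is one more tool, called after ">>>" as name(argument=value, ...), one argument or row to a line, values as JSON. apply_moves: Moves the arm, as the interface text tells. Its arguments: {"type":"object","properties":{"commands":{"type":"array"},"squeeze":{"type":"number"}},"required":["commands"]}

```bash
ls; mkdir -p pics; cat > h.py <<'E'
import numpy as np, cv2
from station import telemetry, viewer, env
def grab(n,fn=None):
    f=viewer.grab_frame(n); 
    if fn: cv2.imwrite('pics/'+fn,np.asarray(f['pixels']))
    np.savez('/tmp/'+n+'.npz',K=f['camera_matrix'],T=f['cam_to_world'],p=f['pixels'])
    return f
def load(n):
    d=np.load('/tmp/'+n+'.npz'); return d['K'],d['T'],d['p']
def ray(n,u,v,z):
    K,T,_=load(n); d=np.linalg.inv(K)@[u,v,1]; d=T[:3,:3]@[d[0],-d[1],-d[2]]; o=T[:3,3]
    return o+d*(z-o[2])/d[2]
def proj(n,P):
    K,T,_=load(n); c=T[:3,:3].T@(np.asarray(P,float)-T[:3,3]); q=K@[c[0],-c[1],-c[2]]; return q[:2]/q[2]
E
python3 - <<'E'
from h import *
for n in('side','top'):
    f=grab(n,n+'0.png'); print(n,[k for k in f],np.round(f['camera_matrix'],1).tolist(),np.round(f['cam_to_world'],3).tolist())
grab('wrist')
print(telemetry.state())
E
```

```text
pics
side ['pixels', 'camera_matrix', 'cam_to_world'] [[496.4, 0.0, 314.3], [0.0, 496.4, 204.2], [0.0, 0.0, 1.0]] [[-0.991, 0.101, -0.09, 0.35], [-0.135, -0.689, 0.712, 0.895], [0.009, 0.718, 0.696, 0.951], [0.0, 0.0, 0.0, 1.0]]
top ['pixels', 'camera_matrix', 'cam_to_world'] [[426.6, 0.0, 313.6], [0.0, 426.6, 195.6], [0.0, 0.0, 1.0]] [[-0.013, 0.995, -0.096, 0.361], [-1.0, -0.012, 0.019, 0.02], [0.018, 0.096, 0.995, 1.134], [0.0, 0.0, 0.0, 1.0]]
{'time': 0.15, 'joint_pos': array([ 1.23811707,  0.46926338, -0.04859176,  1.53338514,  0.02412385,
        1.14098659, -0.08229836]), 'joint_vel': array([ 0.00011582, -0.00136874,  0.00097761, -0.00398969, -0.00049072,
        0.00023018,  0.00110047]), 'joint_efforts': array([ 5.75890608e-04, -5.08426988e+01, -8.08370579e-02, -2.36418951e+01,
       -6.13306439e-02,  3.56134458e-02,  1.14620534e-04]), 'tool_pos': array([ 0.20188137, -0.64392217,  0.40395001]), 'tool_rot': array([ 9.88484125e-01,  1.51322846e-01, -1.43027912e-04, -7.13894448e-04]), 'ft_force': array([-0.26659482,  0.4064741 , -0.57572244]), 'moment': array([ 0.0032413 , -0.01846517, -0.02662234]), 'width': 0.9965185850789218}
```

View pics/side0.png

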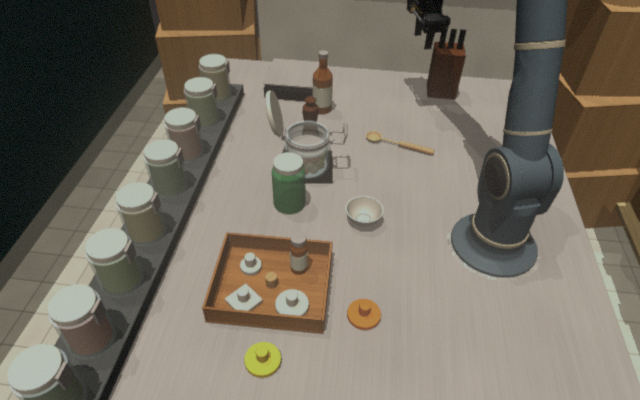

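View pics/top0.png

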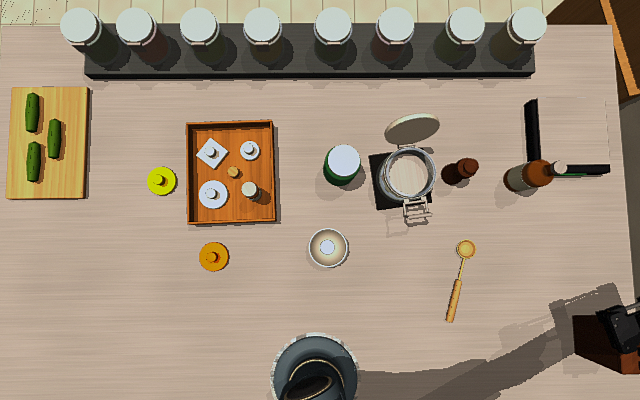

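The top view has white candidates at (213,195), a large round disc; (249,150), a small round disc; and (211,153), the square one. Yellow (162,181) and orange (214,257) are look-alikes outside the crate. The large round one at (213,195) fits, so I'll confirm it in an enlarged crop, together with the jar.

```bash
python3 - <<'E'
from h import *
_,_,p=load('top')
a=cv2.resize(p[115:230,180:280],None,fx=4,fy=4,interpolation=cv2.INTER_CUBIC)
b=cv2.resize(p[110:225,365:465],None,fx=4,fy=4,interpolation=cv2.INTER_CUBIC)
cv2.imwrite('pics/crop1.png',np.hstack([a,b]))
for nm,u,v,z in [('big',213,195,.015),('small',249,150,.02),('sq',211,153,.02),('spice top',249,189,.12),('cork',233,171,.036),('mouth',408,172,.125),('pickle',344,160,.15),('mill top',469,165,.158),('crateA',187,123,.055),('crateB',272,121,.055),('crateC',275,221,.055),('crateD',188,224,.055)]:
    print(nm,np.round(ray('top',u,v,z),3))
E
```

```text
big [0.474 0.263 0.015]
small [0.592 0.168 0.02 ]
sq [0.585 0.268 0.02 ]
spice top [0.477 0.155 0.12 ]
cork [0.534 0.207 0.036]
mouth [ 0.513 -0.227  0.125]
pickle [ 0.539 -0.071  0.15 ]
mill top [ 0.523 -0.362  0.158]
crateA [0.656 0.322 0.055]
crateB [0.66  0.104 0.055]
crateC [0.402 0.098 0.055]
crateD [0.397 0.316 0.055]
```

View pics/crop1.png

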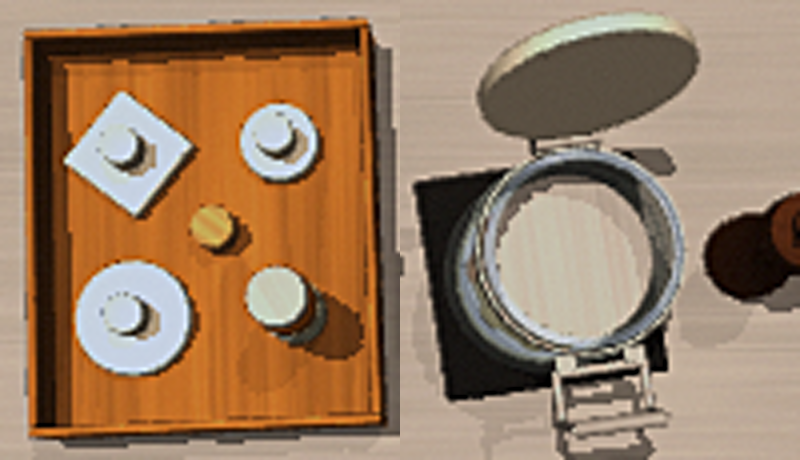

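Crop: the disc at (134,317) → top px (213.5,194.3) is ~29 px, i.e. 76 mm wide with a white knob, so it is the large weight. The one at (280,142) is 52 mm, and the one at (130,153) is square. The jar's clip is at crop (600,390), facing the robot, and its lid stands open at the back; yaw is about +0.15.

>>> apply_moves(
  commands=[
    {"hand": 1,"tx": 24,"ty": 38,"tz": 5,"roll": 0.1},
    {"hand": 1,"tx": 24,"ty": 38,"tz": 5,"roll": 0.1},
    {"hand": 1,"tx": 24,"ty": 38,"tz": 5,"roll": 0.1},
    {"hand": 1,"tx": 24,"ty": 38,"tz": 5,"roll": 0.1},
    {"hand": 1,"tx": 24,"ty": 38,"tz": 5,"roll": 0.1},
    {"hand": 1,"tx": 24,"ty": 38,"tz": 5,"roll": 0.1},
    {"hand": 1,"tx": 24,"ty": 38,"tz": 5,"roll": 0.1},
    {"hand": 1,"tx": 24,"ty": 38,"tz": 5,"roll": 0.1},
  ],
)

```text
time: 0.95
tool_pos: [0.3945, -0.3383, 0.4449]
tool_rot: [0.851, 0.526, -0.0, 0.0]
ft_force: [1.3, 0.5, 0.3]
width: 0.998
```

>>> apply_moves(
  commands=[
    {"hand": 1,"tx": 8,"ty": 40,"tz": 0,"roll": 0.06},
    {"hand": 1,"tx": 8,"ty": 40,"tz": 0,"roll": 0.06},
    {"hand": 1,"tx": 8,"ty": 40,"tz": 0,"roll": 0.06},
    {"hand": 1,"tx": 8,"ty": 40,"tz": 0,"roll": 0.06},
    {"hand": 1,"tx": 8,"ty": 40,"tz": 0,"roll": 0.06},
    {"hand": 1,"tx": 8,"ty": 40,"tz": 0,"roll": 0.06},
    {"hand": 1,"tx": 8,"ty": 40,"tz": 0,"roll": 0.06},
    {"hand": 1,"tx": 8,"ty": 40,"tz": 0,"roll": 0.047},
  ],
)

```text
time: 1.75
tool_pos: [0.4578, -0.0185, 0.4448]
tool_rot: [0.706, 0.708, -0.0, 0.0]
ft_force: [0.8, 0.6, -0.2]
width: 1.001
```

>>> apply_moves(
  commands=[
    {"hand": 0.57,"tx": 2,"ty": 40,"tz": -10,"roll": 0},
    {"hand": 0.57,"tx": 2,"ty": 40,"tz": -10,"roll": 0},
    {"hand": 0.57,"tx": 2,"ty": 40,"tz": -10,"roll": 0},
    {"hand": 0.57,"tx": 2,"ty": 40,"tz": -10,"roll": 0},
    {"hand": 0.57,"tx": 2,"ty": 40,"tz": -10,"roll": 0},
    {"hand": 0.57,"tx": 2,"ty": 40,"tz": -10,"roll": 0},
    {"hand": 0.57,"tx": 2,"ty": 40,"tz": -10,"roll": 0},
    {"hand": 0.57,"tx": 2,"ty": 3,"tz": 0,"roll": 0},
  ],
)

```text
time: 2.55
tool_pos: [0.4722, 0.2679, 0.3737]
tool_rot: [0.704, 0.71, 0.0, -0.002]
ft_force: [-0.2, 0.9, -0.4]
width: 0.571
```

```bash
python3 - <<'E'
from h import *
grab('wrist','w1.png'); s=telemetry.state(); print(s['tool_pos'],s['width'])
P=s['tool_pos']
print(proj('wrist',[P[0],P[1],.048]),proj('wrist',[.474,.263,.02]), load('wrist')[1].round(3).tolist())
E
```

```text
[0.47320762 0.26582103 0.37407699] 0.5739182095476787
[317.66804387 194.96575313] [318.26694599 190.73426656] [[1.0, -0.008, -0.001, 0.471], [0.008, 0.957, 0.29, 0.35], [-0.001, -0.29, 0.957, 0.353], [0.0, 0.0, 0.0, 1.0]]
```

View pics/w1.png

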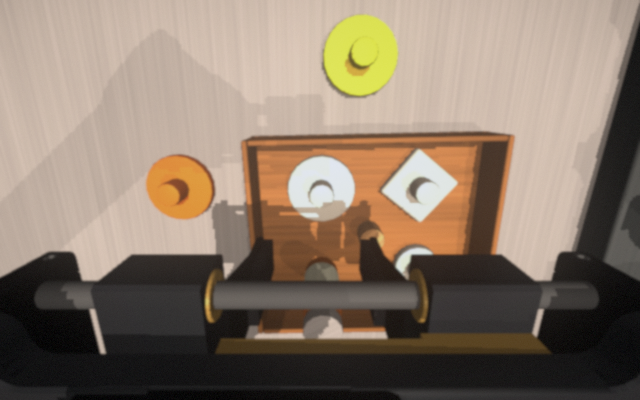

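Wrist picture: large disc centred near (321,188), knob top near (321,190); the square weight is at (420,186) and the spice jar at (321,300).

```bash
python3 - <<'E'
from h import *
for n in('wrist','top'):
    _,_,p=load(n)
    hsv=cv2.cvtColor(p,cv2.COLOR_BGR2HSV); m=((hsv[...,1]<70)&(hsv[...,2]>110)).astype(np.uint8)
    w=(275,145,370,230) if n=='wrist' else (195,176,232,212)
    mm=np.zeros_like(m); mm[w[1]:w[3],w[0]:w[2]]=m[w[1]:w[3],w[0]:w[2]]
    c=max(cv2.findContours(mm,0,2)[0],key=cv2.contourArea); (e,ax,an)=cv2.fitEllipse(cv2.convexHull(c))
    print(n,np.round(e,1),np.round(ax,1),ray(n,*e,.02).round(4))
print(ray('wrist',321,190,.048).round(4),ray('top',210.8,193.8,.048).round(4))
# jar model overlay with yaw .15 fit by hand later
E
```

```text
wrist [320.7 187.8] [65.  67.3] [0.4767 0.2664 0.02  ]
top [212.8 194. ] [27.9 28.7] [0.4758 0.2623 0.02  ]
[0.4765 0.2711 0.048 ] [0.4735 0.2612 0.048 ]
```

>>> apply_moves(
  commands=[
    {"hand": 0.57,"tx": 2,"ty": 1,"tz": -30,"roll": 0},
    {"hand": 0.57,"tx": 0,"ty": 0,"tz": -30,"roll": 0},
    {"hand": 0.57,"tx": 0,"ty": 0,"tz": -30,"roll": 0},
    {"hand": 0.57,"tx": 0,"ty": 0,"tz": -30,"roll": 0},
    {"hand": 0.57,"tx": 0,"ty": 0,"tz": -20,"roll": 0},
    {"hand": 0.57,"tx": 0,"ty": 0,"tz": -15,"roll": 0},
    {"hand": 0.57,"tx": 0,"ty": 0,"tz": -8,"roll": 0},
    {"hand": 0.57,"tx": 0,"ty": 0,"tz": -5,"roll": 0},
  ],
)

```text
time: 3.4
tool_pos: [0.4763, 0.2635, 0.2066]
tool_rot: [0.707, 0.707, 0.0, 0.0]
ft_force: [0.9, 0.3, 0.6]
width: 0.57
```

>>> apply_moves(
  commands=[
    {"hand": 0.57,"tx": 0,"ty": 0,"tz": 0,"roll": 0},
    {"hand": 0.1,"tx": 0,"ty": 0,"tz": 0,"roll": 0},
    {"hand": 0.1,"tx": 0,"ty": 0,"tz": 0,"roll": 0},
    {"hand": 0.1,"tx": 0,"ty": 0,"tz": 0,"roll": 0},
    {"hand": 0.1,"tx": 0,"ty": 0,"tz": 0,"roll": 0},
    {"hand": 0.1,"tx": 0,"ty": 0,"tz": 0,"roll": 0},
    {"hand": 0.1,"tx": 0,"ty": 0,"tz": 0,"roll": 0},
    {"hand": 0.1,"tx": 0,"ty": 0,"tz": 0,"roll": 0},
  ],
  squeeze=25,
)

```text
time: 4.2
tool_pos: [0.4761, 0.264, 0.2072]
tool_rot: [0.707, 0.707, 0.0, 0.0]
ft_force: [-1.4, -0.9, 4.5]
width: 0.294
```

>>> apply_moves(
  commands=[
    {"hand": 0.1,"tx": 0,"ty": 0,"tz": 10,"roll": 0},
    {"hand": 0.1,"tx": 0,"ty": 0,"tz": 20,"roll": 0},
    {"hand": 0.1,"tx": 0,"ty": 0,"tz": 30,"roll": 0},
    {"hand": 0.1,"tx": 0,"ty": 0,"tz": 30,"roll": 0},
    {"hand": 0.1,"tx": 0,"ty": 0,"tz": 30,"roll": 0},
    {"hand": 0.1,"tx": 0,"ty": 0,"tz": 30,"roll": 0},
    {"hand": 0.1,"tx": 0,"ty": 0,"tz": 20,"roll": 0},
    {"hand": 0.1,"tx": 0,"ty": 0,"tz": 10,"roll": 0},
  ],
)

```text
time: 5.0
tool_pos: [0.4758, 0.2642, 0.3888]
tool_rot: [0.707, 0.707, 0.001, 0.0]
ft_force: [0.7, 0.3, -1.5]
width: 0.288
```

```bash
python3 - <<'E'
from h import *
s=telemetry.state(); print(s['tool_pos'],s['width'],s['ft_force'])
grab('wrist'); grab('side'); 
_,_,p=load('side'); _,_,w=load('wrist')
a=cv2.resize(p[80:200,250:370],(480,480),interpolation=cv2.INTER_CUBIC)
b=cv2.resize(w[100:,:],(300,141)); b=np.vstack([b,cv2.resize(p[150:330,180:360],(300,300)),np.zeros((39,300,3),np.uint8)])
cv2.imwrite('pics/c2.png',np.hstack([a,b]))
E
```

```text
[0.47582538 0.26419112 0.38877841] 0.2878907227806914 [ 0.72170502  0.34526398 -1.45222003]
```

View pics/c2.png

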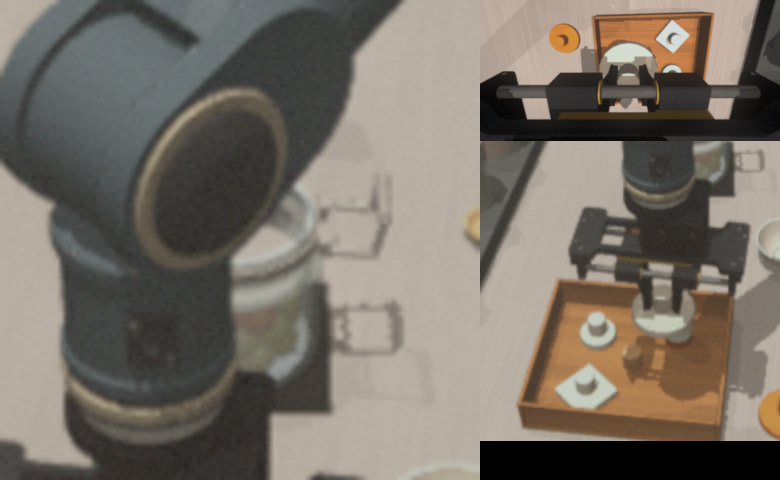

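Weight held level (side inset ~(662,305)) and the rest undisturbed. Clip bar is at side px ~(345,134). Next, the jar pose, lid and clip angles, fitted from the first top/side pictures.

```bash
cat >> h.py <<'E'
def jarpt(J,p):
    c,s=np.cos(J[2]),np.sin(J[2]); return np.array([J[0]+c*p[0]-s*p[1],J[1]+s*p[0]+c*p[1],p[2]])
def bar(t,y=0): 
    a=np.arctan2(33,28)+t; return [-.072+.0433*np.cos(a),y,.112+.0433*np.sin(a)]
def lidp(t,r,h,y=0): # r from hinge along lid, h outwards
    return [.066-r*np.cos(t)+h*np.sin(t),y,.125+r*np.sin(t)+h*np.cos(t)]
def over(n,p,J,lid,clip,cam=None):
    im=p.copy(); a=np.linspace(0,2*np.pi,60)
    def pl(P,col): cv2.polylines(im,[np.round(np.array([proj(n,jarpt(J,q)) for q in P])*16).astype(np.int32)],False,col,1,cv2.LINE_AA,4)
    pl([(.061*np.cos(t),.061*np.sin(t),.125) for t in a],(0,0,255))
    pl([(.075*i,.075*j,0) for i,j in((1,1),(1,-1),(-1,-1),(-1,1),(1,1))],(0,255,0))
    pl([lidp(lid,.066+.062*np.cos(t),.014,.062*np.sin(t)) for t in a],(255,0,255))
    pl([(-.072,.027,.112),bar(clip,.027),bar(clip,-.027),(-.072,-.027,.112)],(255,0,0))
    return im
E
python3 - <<'E'
from h import *
from scipy.optimize import least_squares
top=cv2.imread('pics/top0.png'); side=cv2.imread('pics/side0.png')
c=lambda x,y:((x-400)/4+365-.375,y/4+110-.375)
obs=[('top',c(415,183),(.075,.075,0)),('top',c(447,397),(-.075,.075,0)),('top',c(668,370),(-.075,-.075,0)),('top',c(582,250),(0,0,.125)),('top',c(582,250),(0,0,.125))]
def r(x):
    o=[proj(n,jarpt(x[:3],p))-np.array(u) for n,u,p in obs]
    o+=[proj('top',jarpt(x[:3],bar(x[3])))-np.array(c(613,421)),proj('side',jarpt(x[:3],bar(x[3])))-np.array([344.7,133.4])]
    return np.concatenate(o)
f=least_squares(r,[.51,-.23,.14,1.6],loss='soft_l1'); print(f.x.round(4),f.fun.round(1))
J=f.x[:3]; lid=1.7
A=cv2.resize(over('top',top,J,lid,f.x[3])[110:225,365:465],(400,460)); B=cv2.resize(over('side',side,J,lid,f.x[3])[80:195,255:355],(400,460))
cv2.imwrite('pics/ov1.png',np.hstack([A,B]))
print('big origin etc',ray('side',291,297,.048).round(3))
E
```

```text
[ 0.5143 -0.2326  0.1134  1.6446] [-0.6 -0.8 -0.9  0.6 -0.9  0.4  0.3 -0.8  0.3 -0.8  0.6  0.4  1.4 -3.3]
big origin etc [0.478 0.267 0.048]
```

View pics/ov1.png

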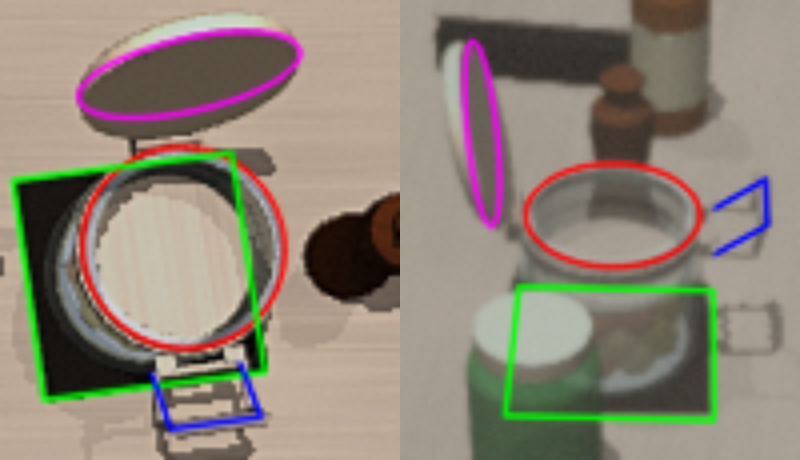

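>>> apply_moves(
  commands=[
    {"hand": 0.1,"tx": 2,"ty": -31,"tz": 0,"roll": 0.105},
    {"hand": 0.1,"tx": 2,"ty": -31,"tz": 0,"roll": 0.105},
    {"hand": 0.1,"tx": 2,"ty": -31,"tz": 0,"roll": 0.105},
    {"hand": 0.1,"tx": 2,"ty": -31,"tz": 0,"roll": 0.105},
    {"hand": 0.1,"tx": 2,"ty": -31,"tz": 0,"roll": 0.105},
    {"hand": 0.1,"tx": 2,"ty": -31,"tz": 0,"roll": 0.105},
    {"hand": 0.1,"tx": 2,"ty": -31,"tz": 0,"roll": 0.105},
    {"hand": 0.1,"tx": 2,"ty": -31,"tz": 0,"roll": 0.105},
  ],
)

```text
time: 5.9
tool_pos: [0.4913, 0.0144, 0.3852]
tool_rot: [0.355, 0.935, -0.0, -0.001]
ft_force: [0.2, 0.1, -1.1]
width: 0.291
```

>>> apply_moves(
  commands=[
    {"hand": 0.1,"tx": 3,"ty": -31,"tz": 0,"roll": 0.105},
    {"hand": 0.1,"tx": 3,"ty": -31,"tz": 0,"roll": 0.105},
    {"hand": 0.1,"tx": 3,"ty": -31,"tz": 0,"roll": 0.105},
    {"hand": 0.1,"tx": 3,"ty": -31,"tz": 0,"roll": 0.105},
    {"hand": 0.1,"tx": 3,"ty": -31,"tz": 0,"roll": 0.105},
    {"hand": 0.1,"tx": 3,"ty": -31,"tz": 0,"roll": 0.105},
    {"hand": 0.1,"tx": 2,"ty": -31,"tz": 0,"roll": 0.105},
    {"hand": 0.1,"tx": 2,"ty": -31,"tz": 0,"roll": 0.105},
  ],
)

```text
time: 6.7
tool_pos: [0.5133, -0.2335, 0.385]
tool_rot: [-0.057, 0.998, 0.001, -0.001]
ft_force: [-0.4, 0.5, -1.4]
width: 0.295
```

```bash
python3 - <<'E'
from h import *
grab('wrist'); grab('side'); s=telemetry.state(); print(s['tool_pos'],s['tool_rot'],s['joint_pos'],s['ft_force'],s['width'])
J=(.5143,-.2326,.12)
a=over('wrist',load('wrist')[2],J,1.8,1.8); b=over('side',load('side')[2],J,1.8,1.8)
cv2.imwrite('pics/w2.png',np.hstack([cv2.resize(a,(480,300)),cv2.resize(b[60:200,235:385],(320,300))]))
E
```

```text
[ 0.51302026 -0.23799137  0.38401867] [-5.11309221e-02  9.98690487e-01  5.14690853e-04 -1.63546762e-03] [ 1.11017074  0.50216634 -1.01879944  1.78093028  0.46992578  1.12990699
  1.60998196] [ 0.25537071  0.64195619 -2.90687563] 0.2921870498044721
```

View pics/w2.png

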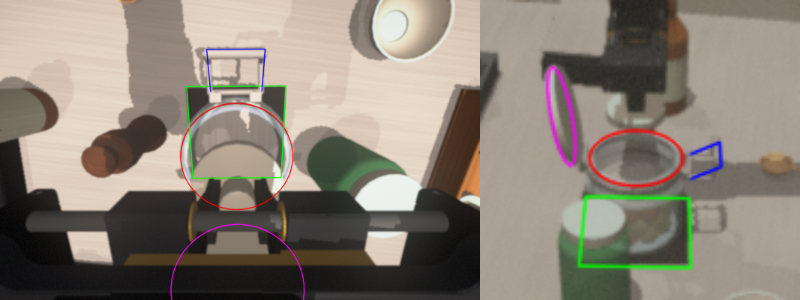

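```bash
python3 - <<'E'
from h import *
s=telemetry.state(); print(s['tool_pos'],s['tool_rot'],s['joint_vel'].round(3))
# rim in wrist: look for columns of the jar rim + clip wire profile
K,T,p=load('wrist'); print(T.round(3).tolist())
J=(.5143,-.2326,.12)
for t in(1.3,1.5,1.65,1.8,2.0): print(t,proj('wrist',jarpt(J,bar(t))).round(1),proj('side',jarpt(J,bar(t))).round(1),proj('top',jarpt(J,bar(t))).round(1))
g=cv2.cvtColor(p,cv2.COLOR_BGR2GRAY)
print(g[50:150:2,314])
E
```

```text
[ 0.51302026 -0.23799137  0.38401867] [-5.11309221e-02  9.98690487e-01  5.14690853e-04 -1.63546762e-03] [-0.041 -0.029 -0.045  0.048 -0.065 -0.012 -0.081]
[[-0.114, -0.95, -0.292, 0.432], [0.994, -0.107, -0.037, -0.242], [0.004, -0.294, 0.956, 0.364], [0.0, 0.0, 0.0, 1.0]]
1.3 [314.2  85.5] [342.4 126.8] [419.2 210.5]
1.5 [314.1  75.5] [344.7 128.5] [419.  213.4]
1.65 [314.1  69.6] [346.1 130. ] [418.7 215.3]
1.8 [314.1  65.2] [347.2 131.6] [418.3 216.8]
2.0 [314.1  61.9] [348.2 134. ] [417.7 218.3]
[209 206 204 201 202 205 191 161 189 213 222 215 194 164 133 157 194 196
 186 173 174 175 168 150 185 199 161 127 126 127 127 126 120  83  93 173
 215 196 129 106 142 153 178 158 134 194 206 212 194 145]
```

>>> apply_moves(
  commands=[
    {"hand": 0.1,"tx": 0,"ty": 0,"tz": -20,"roll": 0},
    {"hand": 0.1,"tx": 0,"ty": 0,"tz": -15,"roll": 0},
    {"hand": 0.1,"tx": 0,"ty": 0,"tz": -10,"roll": 0},
    {"hand": 0.1,"tx": 0,"ty": 0,"tz": 0,"roll": 0},
    {"hand": 0.1,"tx": 0,"ty": 0,"tz": 0,"roll": 0},
    {"hand": 0.1,"tx": 0,"ty": 0,"tz": 0,"roll": 0},
    {"hand": 0.1,"tx": 0,"ty": 0,"tz": 0,"roll": 0},
    {"hand": 0.1,"tx": 0,"ty": 0,"tz": 0,"roll": 0},
  ],
)

```text
time: 7.6
tool_pos: [0.5141, -0.232, 0.3423]
tool_rot: [-0.055, 0.999, -0.0, 0.0]
ft_force: [-0.2, -0.1, -1.6]
width: 0.291
```

>>> apply_moves(
  commands=[
    {"hand": 0.1,"tx": 0,"ty": 0,"tz": -12,"roll": 0},
    {"hand": 0.1,"tx": 0,"ty": 0,"tz": -12,"roll": 0},
    {"hand": 0.1,"tx": 0,"ty": 0,"tz": -10,"roll": 0},
    {"hand": 0.1,"tx": 0,"ty": 0,"tz": -8,"roll": 0},
    {"hand": 0.1,"tx": 0,"ty": 0,"tz": -6,"roll": 0},
    {"hand": 0.1,"tx": 0,"ty": 0,"tz": -4,"roll": 0},
    {"hand": 0.1,"tx": 0,"ty": 0,"tz": -3,"roll": 0},
    {"hand": 0.1,"tx": 0,"ty": 0,"tz": 0,"roll": 0},
  ],
)

```text
time: 8.4
tool_pos: [0.514, -0.2321, 0.2866]
tool_rot: [-0.055, 0.999, 0.0, -0.0]
ft_force: [-1.3, -0.7, -1.1]
width: 0.292
```

>>> apply_moves(
  commands=[
    {"hand": 0.1,"tx": 0,"ty": 0,"tz": -1,"roll": 0},
    {"hand": 0.1,"tx": 0,"ty": 0,"tz": -1,"roll": 0},
    {"hand": 0.1,"tx": 0,"ty": 0,"tz": -1,"roll": 0},
    {"hand": 0.1,"tx": 0,"ty": 0,"tz": -1,"roll": 0},
    {"hand": 0.1,"tx": 0,"ty": 0,"tz": 0,"roll": 0},
    {"hand": 0.1,"tx": 0,"ty": 0,"tz": 0,"roll": 0},
    {"hand": 0.1,"tx": 0,"ty": 0,"tz": 0,"roll": 0},
    {"hand": 0.1,"tx": 0,"ty": 0,"tz": 0,"roll": 0},
  ],
)

```text
time: 9.2
tool_pos: [0.514, -0.2321, 0.2828]
tool_rot: [-0.055, 0.999, 0.0, 0.0]
ft_force: [-0.6, -0.0, -1.5]
width: 0.292
```

>>> apply_moves(
  commands=[
    {"hand": 0.1,"tx": 0,"ty": 0,"tz": -1,"roll": 0},
    {"hand": 0.1,"tx": 0,"ty": 0,"tz": 0,"roll": 0},
    {"hand": 0.1,"tx": 0,"ty": 0,"tz": -1,"roll": 0},
    {"hand": 0.1,"tx": 0,"ty": 0,"tz": 0,"roll": 0},
    {"hand": 0.1,"tx": 0,"ty": 0,"tz": -1,"roll": 0},
    {"hand": 0.1,"tx": 0,"ty": 0,"tz": 0,"roll": 0},
    {"hand": 0.1,"tx": 0,"ty": 0,"tz": 0,"roll": 0},
    {"hand": 0.1,"tx": 0,"ty": 0,"tz": 0,"roll": 0},
  ],
)

```text
time: 10.0
tool_pos: [0.514, -0.2321, 0.2802]
tool_rot: [-0.055, 0.999, -0.0, 0.0]
ft_force: [-2.8, 0.8, 5.0]
width: 0.293
```

The upward force went from -1.5 to +5 N at the expected height, so the weight is seated. Releasing with a partial opening (the mouth is 108 mm), then rising.

>>> apply_moves(
  commands=[
    {"hand": 0.3,"tx": 0,"ty": 0,"tz": 0,"roll": 0},
    {"hand": 0.36,"tx": 0,"ty": 0,"tz": 0,"roll": 0},
    {"hand": 0.42,"tx": 0,"ty": 0,"tz": 0,"roll": 0},
    {"hand": 0.5,"tx": 0,"ty": 0,"tz": 0,"roll": 0},
    {"hand": 0.5,"tx": 0,"ty": 0,"tz": 0,"roll": 0},
    {"hand": 0.5,"tx": 0,"ty": 0,"tz": 4,"roll": 0},
    {"hand": 0.5,"tx": 0,"ty": 0,"tz": 10,"roll": 0},
    {"hand": 0.5,"tx": 0,"ty": 0,"tz": 20,"roll": 0},
  ],
)

```text
time: 10.8
tool_pos: [0.5136, -0.232, 0.3137]
tool_rot: [-0.055, 0.999, 0.001, -0.001]
ft_force: [1.0, -0.5, 0.2]
width: 0.496
```

>>> apply_moves(
  commands=[
    {"hand": 0.5,"tx": 0,"ty": 0,"tz": 32,"roll": 0},
    {"hand": 0.5,"tx": 0,"ty": 0,"tz": 32,"roll": 0},
    {"hand": 0,"tx": 0,"ty": 0,"tz": 32,"roll": 0},
    {"hand": 0,"tx": 0,"ty": 0,"tz": 32,"roll": 0},
    {"hand": 0,"tx": 0,"ty": 0,"tz": 32,"roll": 0},
    {"hand": 0,"tx": 40,"ty": 5,"tz": 0,"roll": 0},
    {"hand": 0,"tx": 40,"ty": 5,"tz": 0,"roll": 0},
    {"hand": 0,"tx": 40,"ty": 5,"tz": 0,"roll": 0},
  ],
)

```text
time: 11.6
tool_pos: [0.6349, -0.2175, 0.4752]
tool_rot: [-0.054, 0.999, -0.001, 0.001]
ft_force: [0.0, -0.5, 0.6]
width: 0.053
```

>>> apply_moves(
  commands=[
    {"hand": 0,"tx": 40,"ty": 5,"tz": 0,"roll": 0},
    {"hand": 0,"tx": 0,"ty": 0,"tz": 0,"roll": 0},
    {"hand": 0,"tx": 0,"ty": 0,"tz": 0,"roll": 0},
    {"hand": 0,"tx": 0,"ty": 0,"tz": 0,"roll": 0},
    {"hand": 0,"tx": 0,"ty": 0,"tz": 0,"roll": 0},
    {"hand": 0,"tx": 0,"ty": 0,"tz": 0,"roll": 0},
    {"hand": 0,"tx": 0,"ty": 0,"tz": 0,"roll": 0},
    {"hand": 0,"tx": 0,"ty": 0,"tz": 0,"roll": 0},
  ],
)

```text
time: 12.4
tool_pos: [0.6736, -0.2124, 0.4741]
tool_rot: [-0.054, 0.999, -0.0, 0.0]
ft_force: [-0.3, -0.2, 0.1]
width: 0.009
```

```bash
python3 - <<'E'
from h import *
grab('wrist'); grab('side'); s=telemetry.state(); print(s['tool_pos'],s['ft_force'],s['width'])
J=(.5143,-.2326,.12)
a=over('wrist',load('wrist')[2],J,1.8,1.62); b=over('side',load('side')[2],J,1.8,1.62)
cv2.imwrite('pics/w3.png',np.hstack([cv2.resize(a,(480,300)),cv2.resize(b[60:200,235:385],(320,300))]))
E
```

```text
[ 0.6737834  -0.21225073  0.47387838] [ 0.30096575  0.86554597 -0.21878114] 0.0011064772315740002
```

View pics/w3.png

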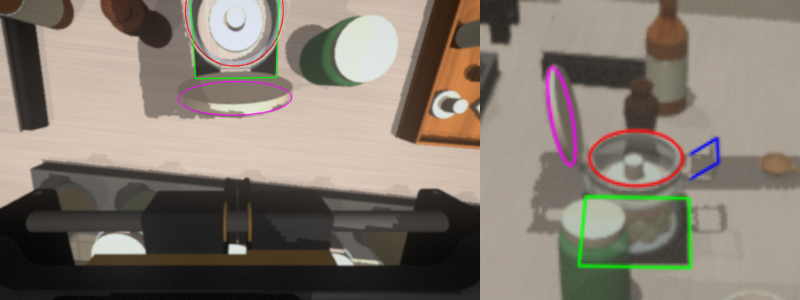

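The weight stands knob up and centred on the plate (wrist ~(236,18), side ~(633,160)). The lid matches ~1.8 rad and the jar overlay fits. Now I'll work out the push path.

```bash
python3 - <<'E'
from h import *
J=(.5143,-.2326,.12)
ts=np.concatenate([np.linspace(1.5,.4,17),np.linspace(.4,0.0,16)[1:]])
def tip(t): q=lidp(t,.100,.014); q[0]+=.010; w=jarpt(J,q); w[2]+=.182; return w*1000
P=np.array([tip(t) for t in ts]); print('start',P[0].round(1))
R=np.round(P); 
for i in range(1,len(R)): print(i,ts[i].round(2),(R[i]-R[i-1]).astype(int),R[i].astype(int))
E
```

```text
start [ 596.6 -222.7  407.7]
1 1.43 [-7 -1  0] [ 590 -224  408]
2 1.36 [-7  0  0] [ 583 -224  408]
3 1.29 [-7 -1 -1] [ 576 -225  407]
4 1.23 [-7 -1 -1] [ 569 -226  406]
5 1.16 [-7 -1 -2] [ 562 -227  404]
6 1.09 [-6 -1 -2] [ 556 -228  402]
7 1.02 [-6  0 -3] [ 550 -228  399]
8 0.95 [-7 -1 -3] [ 543 -229  396]
9 0.88 [-6 -1 -3] [ 537 -230  393]
10 0.81 [-5 -1 -4] [ 532 -231  389]
11 0.74 [-6  0 -4] [ 526 -231  385]
12 0.68 [-5 -1 -5] [ 521 -232  380]
13 0.61 [-5  0 -5] [ 516 -232  375]
14 0.54 [-4 -1 -5] [ 512 -233  370]
15 0.47 [-5  0 -5] [ 507 -233  365]
16 0.4 [-3 -1 -6] [ 504 -234  359]
17 0.37 [-2  0 -2] [ 502 -234  357]
18 0.35 [-1  0 -3] [ 501 -234  354]
19 0.32 [-1  0 -2] [ 500 -234  352]
20 0.29 [-1  0 -3] [ 499 -234  349]
21 0.27 [-1 -1 -2] [ 498 -235  347]
22 0.24 [-1  0 -3] [ 497 -235  344]
23 0.21 [-1  0 -2] [ 496 -235  342]
24 0.19 [-1  0 -3] [ 495 -235  339]
25 0.16 [-1  0 -2] [ 494 -235  337]
26 0.13 [-1  0 -3] [ 493 -235  334]
27 0.11 [ 0  0 -2] [ 493 -235  332]
28 0.08 [-1  0 -3] [ 492 -235  329]
29 0.05 [-1  0 -3] [ 491 -235  326]
30 0.03 [ 0  0 -2] [ 491 -235  324]
31 0.0 [-1  0 -3] [ 490 -235  321]
```

>>> apply_moves(
  commands=[
    {"hand": 0,"tx": 0,"ty": 0,"tz": -20,"roll": 0},
    {"hand": 0,"tx": 0,"ty": 0,"tz": -20,"roll": 0},
    {"hand": 0,"tx": 0,"ty": 0,"tz": -20,"roll": 0},
    {"hand": 0,"tx": 0,"ty": 0,"tz": -6,"roll": 0},
    {"hand": 0,"tx": -10,"ty": -1,"tz": 0,"roll": 0},
    {"hand": 0,"tx": -10,"ty": -1,"tz": 0,"roll": 0},
    {"hand": 0,"tx": -8,"ty": -1,"tz": 0,"roll": 0},
    {"hand": 0,"tx": -6,"ty": -1,"tz": 0,"roll": 0},
  ],
)

```text
time: 13.3
tool_pos: [0.6391, -0.2162, 0.409]
tool_rot: [-0.054, 0.999, -0.001, 0.001]
ft_force: [-0.1, 0.5, 0.8]
width: 0.005
```

>>> apply_moves(
  commands=[
    {"hand": 0,"tx": -6,"ty": -1,"tz": 0,"roll": 0},
    {"hand": 0,"tx": -6,"ty": -1,"tz": 0,"roll": 0},
    {"hand": 0,"tx": -6,"ty": -1,"tz": 0,"roll": 0},
    {"hand": 0,"tx": -5,"ty": -1,"tz": 0,"roll": 0},
    {"hand": 0,"tx": -5,"ty": -1,"tz": 0,"roll": 0},
    {"hand": 0,"tx": -5,"ty": 0,"tz": 0,"roll": 0},
    {"hand": 0,"tx": -5,"ty": -1,"tz": 0,"roll": 0},
    {"hand": 0,"tx": -5,"ty": -1,"tz": 0,"roll": 0},
  ],
)

```text
time: 14.1
tool_pos: [0.5966, -0.2229, 0.4078]
tool_rot: [-0.055, 0.999, 0.0, 0.0]
ft_force: [2.7, 2.4, 2.8]
width: 0.006
```

>>> apply_moves(
  commands=[
    {"hand": 0,"tx": -7,"ty": -1,"tz": 0,"roll": 0},
    {"hand": 0,"tx": -7,"ty": 0,"tz": 0,"roll": 0},
    {"hand": 0,"tx": -7,"ty": -1,"tz": -1,"roll": 0},
    {"hand": 0,"tx": -7,"ty": -1,"tz": -1,"roll": 0},
    {"hand": 0,"tx": -7,"ty": -1,"tz": -2,"roll": 0},
    {"hand": 0,"tx": -6,"ty": -1,"tz": -2,"roll": 0},
    {"hand": 0,"tx": -6,"ty": 0,"tz": -3,"roll": 0},
    {"hand": 0,"tx": -7,"ty": -1,"tz": -3,"roll": 0},
  ],
)

```text
time: 14.9
tool_pos: [0.5424, -0.2293, 0.3955]
tool_rot: [-0.055, 0.999, -0.0, -0.0]
ft_force: [1.5, -0.0, -0.1]
width: 0.006
```

```bash
python3 - <<'E'
from h import *
grab('side'); s=telemetry.state(); print(s['tool_pos'],s['ft_force'])
J=(.5143,-.2326,.12)
b=over('side',load('side')[2],J,.95,1.62)
cv2.imwrite('pics/s4.png',cv2.resize(b[60:200,235:385],(600,560)))
E
```

```text
[ 0.54134764 -0.22953347  0.39473619] [ 0.50470348 -0.51925594 -0.10244616]
```

View pics/s4.png

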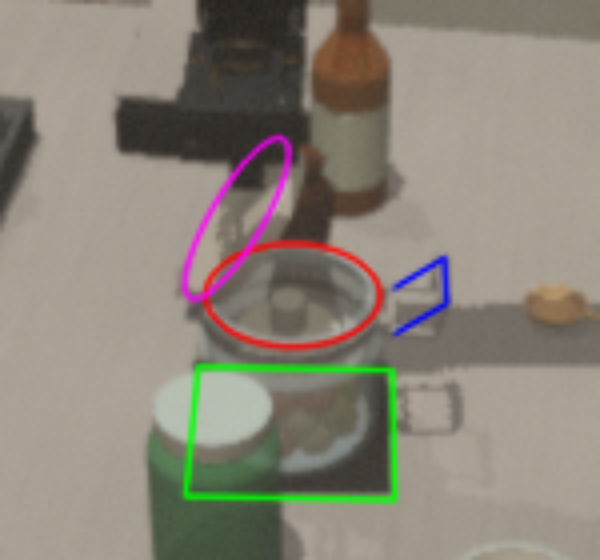

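Lid following, at about 0.9 rad (its disc's edge lies along the magenta outline at (270,180)). Continuing.

>>> apply_moves(
  commands=[
    {"hand": 0,"tx": -6,"ty": -1,"tz": -3,"roll": 0},
    {"hand": 0,"tx": -5,"ty": -1,"tz": -4,"roll": 0},
    {"hand": 0,"tx": -6,"ty": 0,"tz": -4,"roll": 0},
    {"hand": 0,"tx": -5,"ty": -1,"tz": -5,"roll": 0},
    {"hand": 0,"tx": -5,"ty": 0,"tz": -5,"roll": 0},
    {"hand": 0,"tx": -4,"ty": -1,"tz": -5,"roll": 0},
    {"hand": 0,"tx": -5,"ty": 0,"tz": -5,"roll": 0},
    {"hand": 0,"tx": -3,"ty": -1,"tz": -6,"roll": 0},
  ],
)

```text
time: 15.75
tool_pos: [0.5034, -0.2339, 0.3583]
tool_rot: [-0.055, 0.999, 0.0, -0.0]
ft_force: [0.4, 1.2, 1.6]
width: 0.005
```

>>> apply_moves(
  commands=[
    {"hand": 0,"tx": -2,"ty": 0,"tz": -2,"roll": 0},
    {"hand": 0,"tx": -1,"ty": 0,"tz": -3,"roll": 0},
    {"hand": 0,"tx": -1,"ty": 0,"tz": -2,"roll": 0},
    {"hand": 0,"tx": -1,"ty": 0,"tz": -3,"roll": 0},
    {"hand": 0,"tx": -1,"ty": -1,"tz": -2,"roll": 0},
    {"hand": 0,"tx": -1,"ty": 0,"tz": -3,"roll": 0},
    {"hand": 0,"tx": -1,"ty": 0,"tz": -2,"roll": 0},
    {"hand": 0,"tx": -1,"ty": 0,"tz": -3,"roll": 0},
  ],
)

```text
time: 16.55
tool_pos: [0.495, -0.2352, 0.3387]
tool_rot: [-0.055, 0.999, -0.0, 0.0]
ft_force: [0.4, -0.6, 0.9]
width: 0.006
```

>>> apply_moves(
  commands=[
    {"hand": 0,"tx": -1,"ty": 0,"tz": -2,"roll": 0},
    {"hand": 0,"tx": -1,"ty": 0,"tz": -3,"roll": 0},
    {"hand": 0,"tx": 0,"ty": 0,"tz": -2,"roll": 0},
    {"hand": 0,"tx": -1,"ty": 0,"tz": -2,"roll": 0},
    {"hand": 0,"tx": -1,"ty": 0,"tz": -2,"roll": 0},
    {"hand": 0,"tx": 0,"ty": 0,"tz": -1,"roll": 0},
    {"hand": 0,"tx": -1,"ty": 0,"tz": -1,"roll": 0},
    {"hand": 0,"tx": 0,"ty": 0,"tz": 0,"roll": 0},
  ],
)

```text
time: 17.35
tool_pos: [0.4898, -0.235, 0.3256]
tool_rot: [-0.055, 0.999, 0.0, -0.0]
ft_force: [-0.2, -0.4, 0.5]
width: 0.009
```

>>> apply_moves(
  commands=[
    {"hand": 0,"tx": 0,"ty": 0,"tz": -1,"roll": 0},
    {"hand": 0,"tx": 0,"ty": 0,"tz": -1,"roll": 0},
    {"hand": 0,"tx": 0,"ty": 0,"tz": -1,"roll": 0},
    {"hand": 0,"tx": 0,"ty": 0,"tz": -1,"roll": 0},
    {"hand": 0,"tx": 0,"ty": 0,"tz": -0.5,"roll": 0},
    {"hand": 0,"tx": 0,"ty": 0,"tz": 0,"roll": 0},
    {"hand": 0,"tx": 0,"ty": 0,"tz": 0,"roll": 0},
    {"hand": 0,"tx": 0,"ty": 0,"tz": 0,"roll": 0},
  ],
)

```text
time: 18.15
tool_pos: [0.4899, -0.235, 0.3216]
tool_rot: [-0.055, 0.999, -0.0, -0.0]
ft_force: [-2.5, 0.5, 5.0]
width: 0.005
```

>>> apply_moves(
  commands=[
    {"hand": 0,"tx": 0,"ty": 0,"tz": -0.5,"roll": 0},
    {"hand": 0,"tx": 0,"ty": 0,"tz": 0,"roll": 0},
    {"hand": 0,"tx": 0,"ty": 0,"tz": -0.5,"roll": 0},
    {"hand": 0,"tx": 0,"ty": 0,"tz": 0,"roll": 0},
    {"hand": 0,"tx": 0,"ty": 0,"tz": 0,"roll": 0},
    {"hand": 0,"tx": 0,"ty": 0,"tz": 0,"roll": 0},
    {"hand": 0,"tx": 0,"ty": 0,"tz": 0,"roll": 0},
    {"hand": 0,"tx": 0,"ty": 0,"tz": 0,"roll": 0},
  ],
)

```text
time: 18.95
tool_pos: [0.49, -0.2349, 0.3215]
tool_rot: [-0.055, 0.999, -0.001, -0.001]
ft_force: [-5.2, 0.5, 12.9]
width: 0.007
```

The lid is on the rim: the force rises to 13 N with no further travel, tip at 139.5 mm. Lifting to look at the lid and clip.

>>> apply_moves(
  commands=[
    {"hand": 0,"tx": 0,"ty": 0,"tz": 5,"roll": 0},
    {"hand": 0,"tx": 0,"ty": 0,"tz": 15,"roll": 0},
    {"hand": 0,"tx": 0,"ty": 0,"tz": 25,"roll": 0},
    {"hand": 0,"tx": 0,"ty": 0,"tz": 25,"roll": 0},
    {"hand": 0,"tx": 0,"ty": 0,"tz": 20,"roll": 0},
    {"hand": 0,"tx": 0,"ty": 0,"tz": 10,"roll": 0},
    {"hand": 0,"tx": 0,"ty": 0,"tz": 0,"roll": 0},
    {"hand": 0,"tx": 0,"ty": 0,"tz": 0,"roll": 0},
  ],
)

```text
time: 19.75
tool_pos: [0.4897, -0.2352, 0.4197]
tool_rot: [-0.055, 0.999, 0.0, -0.0]
ft_force: [-0.2, 0.6, -0.1]
width: 0.007
```

```bash
python3 - <<'E'
from h import *
grab('side'); grab('wrist'); s=telemetry.state(); print(s['tool_pos'],s['ft_force'])
J=(.5143,-.2326,.12)
b=over('side',load('side')[2],J,0,1.9)[90:170,285:365]; a=load('wrist')[2]; w=a[60:280,200:430]
for t in(1.3,1.5,1.7,1.9): print(t,proj('wrist',jarpt(J,bar(t))).round(1),proj('side',jarpt(J,bar(t))).round(1))
print(proj('wrist',jarpt(J,(-.072,0,.112))))
cv2.imwrite('pics/s5.png',np.hstack([cv2.resize(b,(400,400),interpolation=2),cv2.resize(w,(400,400),interpolation=2)]))
E
```

```text
[ 0.48957544 -0.2352185   0.41914537] [ 0.15036841  0.26390788 -0.18553895]
1.3 [313.  120.6] [342.4 126.8]
1.5 [313.  111.7] [344.7 128.5]
1.7 [312.9 104.6] [346.5 130.5]
1.9 [312.9  99.7] [347.8 132.8]
[313.67315563 146.36127347]
```

View pics/s5.png

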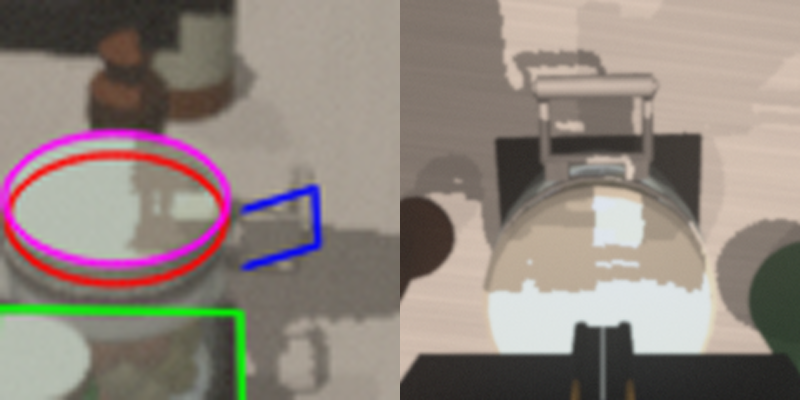

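Wrist crop: the lid lies shut on the jar, clip bar at (595,87) → px row 108, so clip ≈ 1.6 rad. I'll move in front of the bar, go down, and push it over.

>>> apply_moves(
  commands=[
    {"hand": 0,"tx": -30,"ty": -4,"tz": 0,"roll": 0},
    {"hand": 0,"tx": -30,"ty": -4,"tz": 0,"roll": 0},
    {"hand": 0,"tx": -30,"ty": -4,"tz": 0,"roll": 0},
    {"hand": 0,"tx": -24,"ty": -2,"tz": 0,"roll": 0},
    {"hand": 0,"tx": 0,"ty": 0,"tz": -25,"roll": 0},
    {"hand": 0,"tx": 0,"ty": 0,"tz": -25,"roll": 0},
    {"hand": 0,"tx": 0,"ty": 0,"tz": -20,"roll": 0},
    {"hand": 0,"tx": 0,"ty": 0,"tz": 0,"roll": 0},
  ],
)

```text
time: 20.65
tool_pos: [0.3745, -0.2488, 0.3475]
tool_rot: [-0.055, 0.998, 0.002, -0.002]
ft_force: [-0.7, 0.3, 0.6]
width: 0.004
```

>>> apply_moves(
  commands=[
    {"hand": 0,"tx": 0,"ty": 0,"tz": -15,"roll": 0},
    {"hand": 0,"tx": 0,"ty": 0,"tz": -15,"roll": 0},
    {"hand": 0,"tx": 0,"ty": 0,"tz": -9,"roll": 0},
    {"hand": 0,"tx": 0,"ty": 0,"tz": 0,"roll": 0},
    {"hand": 0,"tx": 0,"ty": 0,"tz": 0,"roll": 0},
    {"hand": 0,"tx": 0,"ty": 0,"tz": 0,"roll": 0},
    {"hand": 0,"tx": 0,"ty": 0,"tz": 0,"roll": 0},
    {"hand": 0,"tx": 0,"ty": 0,"tz": 0,"roll": 0},
  ],
)

```text
time: 21.45
tool_pos: [0.3761, -0.2492, 0.3116]
tool_rot: [-0.054, 0.999, -0.0, 0.0]
ft_force: [0.4, -0.0, 0.4]
width: 0.009
```

>>> apply_moves(
  commands=[
    {"hand": 0,"tx": 6,"ty": 1,"tz": 0,"roll": 0},
    {"hand": 0,"tx": 6,"ty": 1,"tz": 0,"roll": 0},
    {"hand": 0,"tx": 6,"ty": 0,"tz": 0,"roll": 0},
    {"hand": 0,"tx": 6,"ty": 1,"tz": 0,"roll": 0},
    {"hand": 0,"tx": 6,"ty": 1,"tz": 2,"roll": 0},
    {"hand": 0,"tx": 6,"ty": 0,"tz": 2,"roll": 0},
    {"hand": 0,"tx": 6,"ty": 1,"tz": 3,"roll": 0},
    {"hand": 0,"tx": 6,"ty": 1,"tz": 3,"roll": 0},
  ],
)

```text
time: 22.25
tool_pos: [0.4098, -0.2453, 0.3169]
tool_rot: [-0.051, 0.998, -0.001, -0.031]
ft_force: [-56.7, -4.6, 46.9]
width: 0.003
```

>>> apply_moves(
  commands=[
    {"hand": 0,"tx": 5,"ty": 1,"tz": 2,"roll": 0},
    {"hand": 0,"tx": 5,"ty": 0,"tz": 0,"roll": 0},
    {"hand": 0,"tx": 5,"ty": 1,"tz": 0,"roll": 0},
    {"hand": 0,"tx": 5,"ty": 1,"tz": 0,"roll": 0},
    {"hand": 0,"tx": 5,"ty": 0,"tz": 0,"roll": 0},
    {"hand": 0,"tx": 4,"ty": 1,"tz": 0,"roll": 0},
    {"hand": 0,"tx": 2,"ty": 0,"tz": 0,"roll": 0},
    {"hand": 0,"tx": 0,"ty": 0,"tz": 0,"roll": 0},
  ],
)

```text
time: 23.05
tool_pos: [0.4551, -0.2388, 0.323]
tool_rot: [-0.055, 0.998, 0.0, -0.0]
ft_force: [-1.8, 0.0, -0.1]
width: 0.004
```

The force spiked to 57 N part-way (bar jamming by friction against the finger flank). It has since dropped to 2 N. Looking before anything else.

```bash
python3 - <<'E'
from h import *
grab('side'); grab('wrist'); grab('top'); s=telemetry.state(); print(s['tool_pos'],s['ft_force'],s['moment'])
J=(.5143,-.2326,.12)
b=load('side')[2][90:170,275:375]; a=load('wrist')[2]; w=a[0:280,150:480]
for t in(0,.3,.6): print(t,proj('wrist',jarpt(J,bar(t))).round(1),proj('side',jarpt(J,bar(t))).round(1))
cv2.imwrite('pics/s6.png',np.hstack([cv2.resize(b,(400,400),interpolation=2),cv2.resize(w,(400,400),interpolation=2)]))
E
```

```text
[ 0.45491422 -0.238883    0.32321157] [-1.07683411  0.1829861  -1.24148274] [0.21965125 0.21821018 0.07672163]
0 [313.  282.5] [323.6 127.3]
0.3 [312.6 271.6] [327.6 125.4]
0.6 [312.3 253.5] [332.1 124.5]
```

View pics/s6.png

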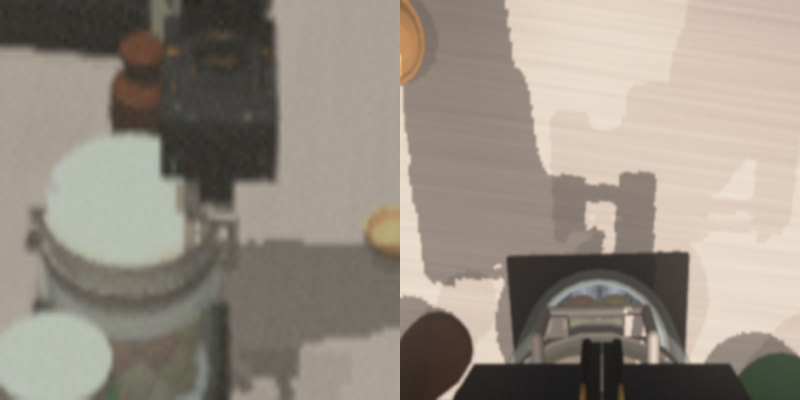

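The clip bar lies near its clamped place on the lid (side crop ~(190,215) → px (322,133); expected column 323.6), wires running up either side of the fingers. I'll back off, then press the bar gently from above to be sure it is fully over.

>>> apply_moves(
  commands=[
    {"hand": 0,"tx": -4,"ty": 0,"tz": 0,"roll": 0},
    {"hand": 0,"tx": -4,"ty": -1,"tz": 0,"roll": 0},
    {"hand": 0,"tx": 0,"ty": 0,"tz": 10,"roll": 0},
    {"hand": 0,"tx": 0,"ty": 0,"tz": 15,"roll": 0},
    {"hand": 0,"tx": 12,"ty": 2,"tz": 0,"roll": 0},
    {"hand": 0,"tx": 11,"ty": 1,"tz": 0,"roll": 0},
    {"hand": 0,"tx": 0,"ty": 0,"tz": 0,"roll": 0},
    {"hand": 0,"tx": 0,"ty": 0,"tz": 0,"roll": 0},
  ],
)

```text
time: 24.0
tool_pos: [0.4703, -0.2367, 0.3479]
tool_rot: [-0.055, 0.998, 0.0, -0.0]
ft_force: [-0.2, -0.4, -0.2]
width: 0.004
```

>>> apply_moves(
  commands=[
    {"hand": 0,"tx": 0,"ty": 0,"tz": -5,"roll": 0},
    {"hand": 0,"tx": 0,"ty": 0,"tz": -4,"roll": 0},
    {"hand": 0,"tx": 0,"ty": 0,"tz": -3,"roll": 0},
    {"hand": 0,"tx": 0,"ty": 0,"tz": -1,"roll": 0},
    {"hand": 0,"tx": 0,"ty": 0,"tz": -1,"roll": 0},
    {"hand": 0,"tx": 0,"ty": 0,"tz": -1,"roll": 0},
    {"hand": 0,"tx": 0,"ty": 0,"tz": 0,"roll": 0},
    {"hand": 0,"tx": 0,"ty": 0,"tz": 0,"roll": 0},
  ],
)

```text
time: 24.8
tool_pos: [0.47, -0.2371, 0.3334]
tool_rot: [-0.055, 0.999, -0.0, 0.0]
ft_force: [-0.1, 0.2, -0.1]
width: 0.004
```

>>> apply_moves(
  commands=[
    {"hand": 0,"tx": 0,"ty": 0,"tz": -0.5,"roll": 0},
    {"hand": 0,"tx": 0,"ty": 0,"tz": -0.5,"roll": 0},
    {"hand": 0,"tx": 0,"ty": 0,"tz": -0.5,"roll": 0},
    {"hand": 0,"tx": 0,"ty": 0,"tz": -0.5,"roll": 0},
    {"hand": 0,"tx": 0,"ty": 0,"tz": 0,"roll": 0},
    {"hand": 0,"tx": 0,"ty": 0,"tz": 0,"roll": 0},
    {"hand": 0,"tx": 0,"ty": 0,"tz": 0,"roll": 0},
    {"hand": 0,"tx": 0,"ty": 0,"tz": 0,"roll": 0},
  ],
)

```text
time: 25.6
tool_pos: [0.4702, -0.237, 0.3323]
tool_rot: [-0.055, 0.999, -0.0, -0.0]
ft_force: [-2.6, 1.1, 6.9]
width: 0.009
```

Firm contact at tip height 150.3 mm, which is the clamped bar's top (150 mm). Moving up and away for a final look.

>>> apply_moves(
  commands=[
    {"hand": 0,"tx": 0,"ty": 0,"tz": 5,"roll": 0},
    {"hand": 0,"tx": 0,"ty": 0,"tz": 20,"roll": 0},
    {"hand": 0,"tx": 0,"ty": 0,"tz": 30,"roll": 0},
    {"hand": 0,"tx": 0,"ty": 0,"tz": 30,"roll": 0},
    {"hand": 0.3,"tx": 0,"ty": 0,"tz": 30,"roll": 0},
    {"hand": 0.3,"tx": 0,"ty": 40,"tz": 10,"roll": 0},
    {"hand": 0.3,"tx": 0,"ty": 40,"tz": 0,"roll": 0},
    {"hand": 0.3,"tx": 0,"ty": 40,"tz": 0,"roll": 0},
  ],
)

```text
time: 26.4
tool_pos: [0.4698, -0.1157, 0.4568]
tool_rot: [-0.054, 0.999, -0.0, 0.001]
ft_force: [0.8, 0.7, 0.6]
width: 0.258
```

```bash
python3 - <<'E'
from h import *
grab('side'); grab('wrist'); grab('top'); s=telemetry.state(); print(s['time'],s['tool_pos'],s['ft_force'])
J=(.5143,-.2326,.12)
side=load('side')[2]; t0=cv2.imread('pics/top0.png'); top=load('top')[2]
b=side[90:190,265:365]; w=load('wrist')[2]
cv2.imwrite('pics/s7.png',np.vstack([np.hstack([cv2.resize(b,(400,300),interpolation=2),cv2.resize(top[100:235,340:490],(400,300),interpolation=2)]),np.hstack([cv2.resize(side,(400,250)),cv2.resize(w,(400,250))])]))
E
```

```text
26.55 [ 0.46980641 -0.11392529  0.4567995 ] [-0.96271999 -0.42760022 -0.1563203 ]
```

View pics/s7.png

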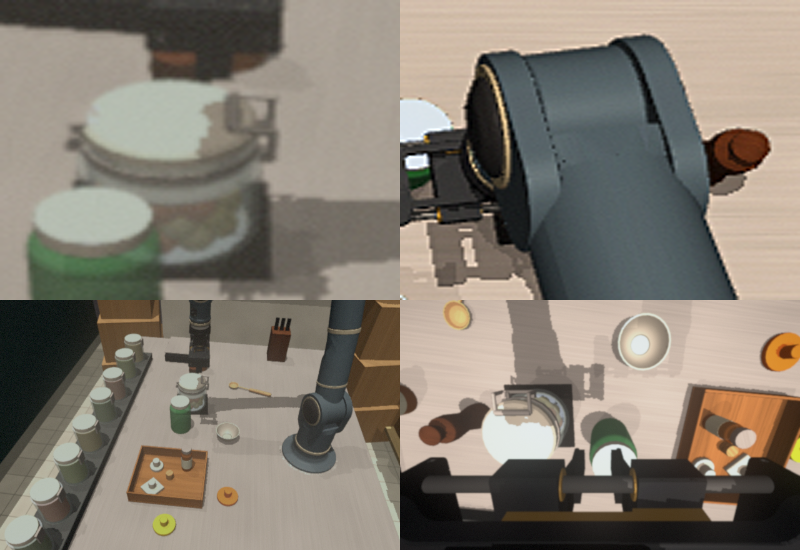

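Final look: the lid is flat on the rim (side ~(150,125)) and the clip bar lies on it (~(235,112)). The pickle jar, mill, spice jar, stopper and both other weights are still standing. The gripper is clear.

```bash
python3 -c "
from station import env
print(env.close_job())"
```

```text
the job is handed in; nothing more can be done
None
```

The job is done and handed in at about 27 s of the 72 s allowed. The large round weight stands knob up on the plate in the jar, with the lid shut and the wire clip swung over it.

**Last checks**
- **Weight:** the plate took the load at the expected height, with about 5 N at contact. A picture taken before closing showed the weight centred and knob up.
- **Lid:** it stopped firmly at 139.5 mm against an expected 139 mm, and I lowered it in small steps.
- **Clip:** the bar's top measured 150.3 mm against an expected 150 mm when pressed at about 7 N.
- **Other things:** the final pictures show the pickle jar, mill, spice jar, stopper and other two weights upright. I judged this by eye and did not measure their positions. The gripper is clear of everything.

**What went wrong:** while I pushed the clip over, its bar jammed against the finger. The wrist force read about 57 N sideways and 47 N upward, roughly 74 N in all. That is under the 120 N wrist limit. It looked like contact on the fingers, not the gripper's body, which has the 40 N limit, but I could not confirm that. I read that force only at the end of the move, so the peak may have been higher. It dropped to about 2 N by the end of the next move, and later pictures showed no damage or displacement.

**Disagreement:** the side camera placed the clip bar about 3 to 6 pixels lower than the jar model predicted. For the clip angle I used the top and wrist views, which agreed with each other.

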